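# Clamp the housing and offer up the GO plug gauge

## Task

First press the red clamp lever all the way down so that it holds the aluminium housing in its fixture. Then draw the plug gauge with the green collar out of its slanted stand, turn it level and hold it raised in front of the housing's hole, in line with the hole and with its steel tip pointing into it about 3 cm away, without touching the housing. Finish while still holding it steady there; leave the red gauge and everything else on the bench alone.

Things in the scene. Friction and masses are not known exactly. Their poses are not given: they have to be found in the camera images.
- fixture: fixed grey clamping fixture on the bench; origin on the bench under its centre, z up, x from its front (robot side) to its back. Base plate 130 x 170 x 16 mm, riser 70 mm (x, centred) by 130 mm (y -55 to 75) up to z = 120 mm, on which the housing sits. Two hinge cheeks at y = 45 to 71 mm rise to z = 210 mm
- clamp (a joint): clamp lever angle in rad: 0 = level, its rubber pad down on the housing (about -0.01 when pressed hard); it starts raised by 0.55 to 0.95. It turns about the fixture's x axis through point clamp_hinge. A stiff hinge: it stays where it is left, and needs about 2 to 3 N at the handle to move
- clamp_hinge (a point): the lever's hinge axis: 55 mm to the +y side of the fixture's centre, 195 mm above the bench. From it the steel arm (22 mm wide, 14 mm thick) runs towards the fixture's -y side
- clamp_handle (a point): centre of the upper face of the lever's red handle (24 mm wide, 54 mm long along the lever, 18 mm thick); 123 mm along the lever from the hinge axis and 9 mm above the lever's centre line. Press it down from above, following its arc; when the clamp is down this point lies 204 mm above the bench and 68 mm to the fixture's -y side
- housing: loose aluminium bearing housing, a block 60 mm wide (y) and high, 50 mm deep (x), 0.4 kg, with a 26 mm hole right through along x, 30 mm above its underside; origin at the centre of its underside. It stands between low rails on the fixture, axes as the fixture's; its top is 180 mm above the bench
- bore (a point): centre of the hole's mouth at the front face (robot side) of the seated housing, 150 mm above the bench. Axes as the fixture's: +x leads into the hole, z up
- stand: fixed blue gauge stand 190 mm wide (y); origin on the bench midway under its two socket mouths, z up, x to its back. The sockets (22 mm holes through a 40 mm thick block) open in a face sloping at 45 degrees that looks up and to the stand's front (-x); mouths 75 mm above the bench at y = 60 and -60 mm. The green and red gauges may be in either
- go_gauge: loose plug gauge, green collar and end ring, 0.2 kg, balances at x = 10 mm. Origin: middle of its handle; x axis along it from handle to steel tip. Aluminium handle 24 mm diameter, x -40 to 40 mm; collar 34 mm diameter, x 40 to 48; steel plug 20 mm diameter, x 48 to 83. Starts plug in a socket, collar on the slope, handle leaning up at 45 degrees to the stand's front, its middle 109 mm above the bench
- go_tip (a point): centre of the end face of the green gauge's steel tip (gauge x = 83 mm). The gauge pulls out freely along its own -x, 35 mm or more. It can be gripped from above across the handle (fingers on its +y and -y sides), the gripper upright or leaning up to 20 degrees; from there a turn of 45 degrees makes it level
- nogo_gauge: the same gauge but with red collar and red end ring, in the other socket; not to be disturbed
- bearing_ring: loose steel ring, 52 mm diameter, 16 mm high, on the bench; leave alone. Origin: centre of underside
- oil_bottle: loose yellow oil bottle, 52 mm diameter, 130 mm high; leave alone. Origin: centre of underside
- wrench: loose steel wrench, 160 mm long, flat on the bench; leave alone. Origin: underside, under its middle
- pin_tin: loose aluminium tin 100 x 170 x 35 mm with ground pins; leave alone. Origin: centre of underside
- caliper: loose caliper, about 200 mm long, flat on the bench; leave alone. Origin: underside, near its middle

How it is judged:
By the outcome, as a careful person would: the job done as asked, in the order asked, and still so for the second after the job is handed in, while the arm keeps its last pose, push and grip.
It also fails if it takes over 54 s, if anything falls off the work surface, if the arm or the gripper's body presses on something with over 40 N, if the wrist force passes 120 N, or if a joint passes its speed limit or range.

## Robot

A 7-joint arm with a two-finger parallel gripper is mounted at the origin on the work surface. World frame = base frame: x ahead of the robot, y to its left, z up, the work surface at z = 0. Lengths are in mm, angles in degrees, forces in N, time in s.
With the tool pointing down it reaches from about 350 to 900 mm from the base axis. Payload 7.2 kg.
Tool frame: the origin (TCP) lies on the centre line of the jaws, within the pads' length; the fingertips stand 19 mm ahead of it and the grasp point (between the pads) is the TCP; z points along the fingers, y is the line along which they close (so a half turn about z gives the same grasp; the last joint's range is limited). The gripper opens to 85 mm and grips with 20 to 120 N. Pads are 22 mm wide; open, the fingers measure 114 mm over their backs; the gripper's body (76 mm by 85 mm) begins 54 mm behind the grasp point. The pads swing forward as they close: fully open they stand 13 mm farther back than shut.
Start: joints at [-72.433, 23.554, -0.728, 91.456, 0.321, 64.991, -4.71], TCP at [228.813, 581.612, 250.297] pointing down, gripper open.
Joint ranges: [-169.25, 169.25], [-16.82, 113.86], [-84.01, 82.57], [7.8, 145.47], [-59.2, 239.2], [7.22, 106.19], [-163.78, 163.78]. Speed limits (degrees/s): [136.94, 136.94, 172.46, 172.46, 180, 180, 180].

## Interface

Orientations are given as [roll, pitch, yaw] about the fixed x, y, z axes, in that order (R = Rz(yaw) Ry(pitch) Rx(roll)).
In Python, from plant import state, grab_frame, camera_model, finish_job gives the robot as it stands. The module is installed in compiled form; this text tells all that it offers.
- The arm moves only by the tool send_rows, never from a script. Its argument "series" is a list that holds one entry, the list of rows, each a list of 4 numbers: the shift along the tool's x, y, z in cm, then the turn about the tool's z in degrees. A call has 1 to 20 rows; each row shifts and turns the commanded pose from where the row before left it, along the tool's axes as they then stand; what a row does not reach is not made up. A row lasts 1/12 s, in which the tool goes at most 41.7 mm and 7.16 degrees, less where a joint would pass 70% of its speed; a pose out of reach is approached as far as the arm can. A call with a gripper value outside its range is refused whole. "jaw" is the closure, from -1 (fully open) to 1 (shut), so that 0 is half open, set as the call begins (left out, the last holds). The fingers move at their own pace and stop on an object; the grip force is fixed at half the most. Time passes only in rows, so rows that do not move let the fingers close. It gives the time, the measured TCP pose, the force, the opening and the grip force at its end, in the units of the state.
- state(): the state, without advancing time (a new reading comes with each control period).
- grab_frame(name): name is "scene" or "side" or "wrist"; returns the picture (384x512x3 uint8, red, green, blue); there is no depth.
- camera_model(name): a dict with "fx", "fy", "cx", "cy" (pixels), "world_to_cam" (4x4, takes a point from world to camera coordinates); the wrist camera has in their place "mount" (4x4, takes a point from camera to tool coordinates, whose origin is the TCP and whose axes are the flange's). Camera axes: x right, y up, looking along -z (the intrinsics and any distortion apply to the point x, -y, -z); pixel columns grow to the right and rows downward; lengths in mm; the calibration is good to about 2 mm. A picture is of the moment at which its call begins: read the wrist's pose just before it. camera_model takes no time and is no camera call.
- finish_job(): hands the job in; it is judged then, once.
The state is a dict: "t": time; "joint_pos": joint angles; "qd": joint speeds; "tau": joint torques, N m; "eef_pos": TCP position; "tool_rot": TCP orientation; "force": force on the tool from outside, world axes, zero at the start; "moment": the same for the moment, N m; "grip_width": opening from 0.0 (shut) to 1.0 (fully open); "grip_force": force on a finger pad.
Only numpy, scipy, OpenCV 4.12 (cv2) and the standard library are available. Lean on these libraries where they do the work, as an engineer would, in place of code of your own. Each camera call takes 0.05 s, during which the arm holds its last target. There are 200 camera calls.

## Working session

There is one attempt and no reset: what is moved stays moved. The work goes in short steps, Python scripts to look and compute and a tool call to move; the robot and the scene stay as the last step left them, time stands still between calls to the robot, and variables do not carry over. Pictures are saved under pics/ and viewed, at most 10 in all, crops included, and the job is handed in when it is done.

Besides the shell and the picture viewer there is one more tool, called after "Request:" by a JSON object that holds its "api" and its "payload". send_rows: Moves the arm, as the interface text tells. Its arguments: {"type":"object","properties":{"series":{"type":"array"},"jaw":{"type":"number"}},"required":["series"]}

```bash
mkdir -p pics
python3 - <<'E'
from plant import *
import cv2,numpy as np
s=state();print({k:np.round(v,3).tolist() for k,v in s.items()})
a=[]
for n in ("scene","side"):
    f=grab_frame(n);cv2.imwrite(f"pics/{n}0.png",f[:,:,::-1]);m=camera_model(n)
    print(n,{k:np.round(v,4).tolist() if not isinstance(v,(str,dict)) else v for k,v in m.items()})
print(camera_model("wrist"))
E
```

```text
{'t': 0.0, 'joint_pos': [-72.434, 23.602, -0.728, 91.503, 0.321, 64.99, -4.71], 'qd': [0.033, -0.004, 0.028, -0.033, -0.038, -0.062, 0.026], 'tau': [-0.0, -60.061, 0.682, -29.942, 0.014, 0.01, 0.0], 'eef_pos': [228.666, 581.173, 249.44], 'tool_rot': [-179.907, 0.007, 158.528], 'force': [-0.675, -0.762, -0.508], 'moment': [0.009, -0.012, 0.029], 'grip_force': 0.0, 'grip_width': 1.001}
scene {'fx': 420.6562, 'fy': 420.6562, 'cx': 254.2889, 'cy': 187.9918, 'world_to_cam': [[0.0593, 0.9982, 0.0011, -44.1654], [-0.7211, 0.0421, 0.6915, 333.8384], [0.6903, -0.0418, 0.7224, -1628.3738], [0.0, 0.0, 0.0, 1.0]]}
side {'fx': 463.0941, 'fy': 463.0941, 'cx': 251.0732, 'cy': 194.9724, 'world_to_cam': [[0.8126, -0.5823, -0.0226, -479.8716], [0.3064, 0.3939, 0.8666, -310.2428], [-0.4957, -0.7111, 0.4986, -1232.3287], [0.0, 0.0, 0.0, 1.0]]}
{'fx': 291.3103615072232, 'fy': 291.3103615072232, 'cx': 250.6489538400378, 'cy': 194.06573391124834, 'mount': array([[-6.82009907e-04,  9.57707451e-01,  2.87742894e-01,
         7.32940253e+01],
       [ 9.99999145e-01,  3.32058427e-04,  1.26499908e-03,
        -6.26987119e-01],
       [ 1.11595159e-03,  2.87743510e-01, -9.57706859e-01,
        -1.23057726e+02],
       [ 0.00000000e+00,  0.00000000e+00,  0.00000000e+00,
         1.00000000e+00]])}
```

View pics/scene0.png

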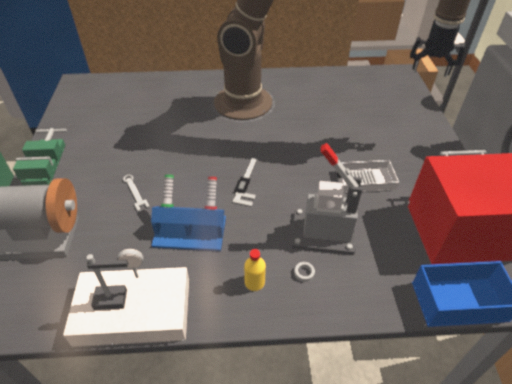

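View pics/side0.png

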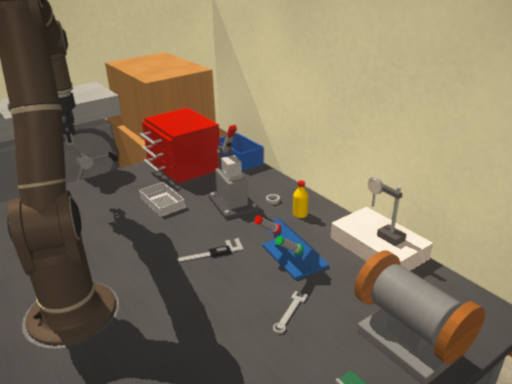

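The scene view shows the fixture near (330,215) with its red handle at (330,153). The green gauge is at (168,190), the red gauge at (212,190) and the blue stand at (188,228). In the side view the green gauge is at (288,245) and the handle at (231,130). Next I'll take enlarged crops and triangulate the colour blobs.

```bash
cat > h.py <<'E'
import numpy as np,cv2
from plant import *
from scipy.spatial.transform import Rotation as R
def cam(n,s=None):
    m=camera_model(n);K=np.array([[m['fx'],0,m['cx']],[0,m['fy'],m['cy']],[0,0,1]])
    if 'mount' in m:
        T=np.eye(4);T[:3,:3]=R.from_euler('xyz',s['tool_rot'],degrees=True).as_matrix();T[:3,3]=s['eef_pos']
        W=np.linalg.inv(T@m['mount'])
    else: W=np.array(m['world_to_cam'])
    return K@np.diag([1,-1,-1])@W[:3]
def proj(P,X): q=P@np.r_[X,1];return q[:2]/q[2]
def tri(P1,u1,P2,u2):
    x=cv2.triangulatePoints(P1,P2,np.array(u1,float),np.array(u2,float)).ravel();X=x[:3]/x[3]
    return X,np.linalg.norm(proj(P1,X)-u1),np.linalg.norm(proj(P2,X)-u2)
def plane(P,u,z):
    A=np.c_[P[:,0],P[:,1],-np.r_[u,1]];return np.linalg.solve(A,-(P[:,2]*z+P[:,3]))[:2]
def blobs(f,col,amin=8):
    h=cv2.cvtColor(f,cv2.COLOR_RGB2HSV);H,S,V=[h[...,i].astype(int) for i in range(3)]
    m={'g':(H>45)&(H<80),'r':(H<8)|(H>172),'b':(H>98)&(H<125)}[col]&(S>120)&(V>50)
    n,l,st,c=cv2.connectedComponentsWithStats(m.astype(np.uint8));
    return [(c[i].round(1),st[i].tolist()) for i in range(1,n) if st[i][4]>=amin]
E
python3 - <<'E'
from h import *
for n in("scene","side"):
    f=cv2.imread(f"pics/{n}0.png")[:,:,::-1].copy()
    for c in 'grb':
        print(n,c,[(b[0].tolist(),b[1]) for b in blobs(f,c)])
a=cv2.imread("pics/scene0.png");b=cv2.imread("pics/side0.png")
A=cv2.resize(a[140:265,280:380],None,fx=4.6,fy=4.6,interpolation=cv2.INTER_CUBIC)
B=cv2.resize(b[115:225,200:270],None,fx=4.6,fy=4.6,interpolation=cv2.INTER_CUBIC)
o=np.zeros((600,800,3),np.uint8);o[:A.shape[0],:A.shape[1]]=A[:600];o[:B.shape[0],470:470+B.shape[1]]=B
cv2.imwrite("pics/c1.png",o)
E
```

```text
scene g []
scene r [([328.8, 153.2], [320, 143, 18, 22, 224]), ([464.4, 207.2], [408, 153, 104, 110, 10029]), ([212.9, 177.6], [210, 177, 7, 3, 14]), ([211.5, 207.4], [206, 207, 11, 2, 17]), ([254.5, 253.7], [250, 248, 10, 12, 95])]
scene b [([37.5, 49.1], [0, 0, 88, 127, 7064]), ([172.6, 227.6], [152, 207, 49, 42, 1556]), ([221.5, 218.7], [219, 211, 6, 17, 63]), ([218.7, 242.4], [217, 238, 5, 10, 30]), ([464.0, 293.2], [412, 262, 100, 64, 5537])]
side g [([279.0, 240.0], [276, 236, 8, 9, 58]), ([299.5, 249.8], [294, 244, 9, 11, 33]), ([351.6, 378.8], [341, 372, 24, 12, 167])]
side r [([183.4, 143.2], [142, 107, 78, 76, 4268]), ([231.1, 130.6], [227, 125, 10, 13, 87]), ([148.7, 156.0], [147, 153, 6, 6, 22]), ([300.8, 182.8], [298, 180, 7, 7, 36]), ([257.7, 219.2], [254, 215, 9, 9, 66]), ([277.5, 229.0], [273, 224, 8, 10, 35])]
side b [([247.0, 151.7], [232, 134, 31, 37, 749]), ([222.0, 140.4], [221, 137, 4, 9, 22]), ([224.6, 154.1], [223, 153, 4, 3, 11]), ([295.1, 254.8], [263, 218, 65, 62, 1499]), ([274.4, 234.9], [272, 234, 6, 3, 8])]
```

View pics/c1.png

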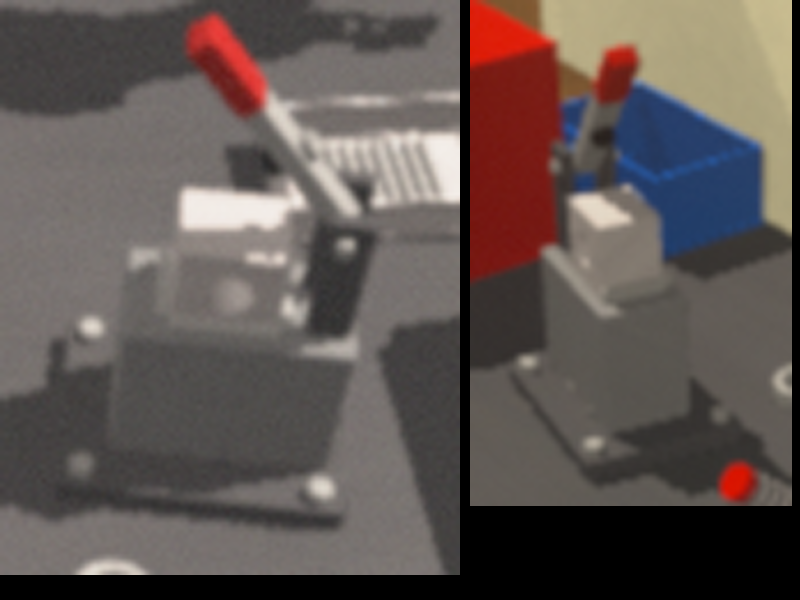

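The crop shows the lever raised toward -y. Plate bolts in the scene frame are at about (299.6,211.1), (297.4,240.7) and (349.6,246.3).

Run:
```python
from h import *
np.set_printoptions(precision=1,suppress=True)
P=cam("scene");Q=cam("side")
f=cv2.imread("pics/scene0.png").astype(int)
g=f[165:215,155:182];m=(g[...,1]-np.maximum(g[...,0],g[...,2])>12)
n,l,st,c=cv2.connectedComponentsWithStats(m.astype(np.uint8));print([(c[i]+[155,165],st[i][4]) for i in range(1,n) if st[i][4]>4])
r=f[170:213,200:225];m=(r[...,2]-np.maximum(r[...,0],r[...,1])>40)
n,l,st,c=cv2.connectedComponentsWithStats(m.astype(np.uint8));print([(c[i]+[200,170],st[i][4]) for i in range(1,n) if st[i][4]>4])
b=[plane(P,np.array(u),20) for u in[(299.6,211.1),(297.4,240.7),(349.6,246.3)]]
print("bolts",b,"ctr",(b[0]+b[2])/2, "yaw",np.degrees(np.arctan2(-(b[2]-b[1])[0],(b[2]-b[1])[1])),np.degrees(np.arctan2(*(b[1]-b[0])[::-1])))
c=lambda x,y:(280+x/4.6,140+y/4.6)
d=lambda x,y:(200+(x-470)/4.6,115+y/4.6)
print("side bolts",[plane(Q,np.array(d(*u)),20) for u in[(528,362),(593,444),(720,415)]])
print("housing top",[plane(P,np.array(c(*u)),180) for u in[(180,190),(178,228),(295,195)]],[plane(Q,np.array(d(*u)),180) for u in[(570,199),(588,230),(661,225),(625,190)]])
print("handle",tri(P,(328.8,153.2),Q,(231.1,130.6)))
```

```text
[(array([169. , 175.7]), np.int32(39)), (array([166.7, 204.8]), np.int32(40))]
[(array([212.5, 177.8]), np.int32(35)), (array([210.9, 207.1]), np.int32(36))]
bolts [array([583.1, 140.9]), array([688. , 120.8]), array([714.7, 258.6])] ctr [648.9 199.8] yaw -10.97958341645718 -10.863388038796625
side bolts [array([614., 278.]), array([587.3, 140.3]), array([688.3, 115.7])]
housing top [array([621.9, 173.3]), array([650.8, 167.4]), array([629.5, 236.4])] [array([631.3, 225.7]), array([613.1, 172.5]), array([660.2, 146. ]), array([673.1, 213.1])]
handle (array([644.9, 178.7, 295. ]), np.float64(0.31081849218095764), np.float64(0.18128038434390853))
```

```bash
cat > plan.py <<'E'
from h import *
np.set_printoptions(precision=1,suppress=True)
# deltas in tool axes (cm, deg) from current measured pose to target TCP position/yaw
def to(X,yaw):
    s=state();M=R.from_euler('xyz',s['tool_rot'],degrees=True).as_matrix()
    d=M.T@(np.array(X)-s['eef_pos'])/10
    print("shift cm",d.round(2),"turn",round(-((yaw-s['tool_rot'][2]+180)%360-180),2))
E
python3 - <<'E'
from plan import *
P=cam("scene");Q=cam("side")
G=[tri(P,a,Q,b) for a,b in[((169,175.7),(279,240)),((166.7,204.8),(299.5,249.8)),((212.5,177.8),(257.7,219.2)),((210.9,207.1),(277.5,229))]]
for g in G:print(g[0],g[1],g[2])
X=[g[0] for g in G]
print("green dir",X[1]-X[0],np.linalg.norm(X[1]-X[0]),"mid",(X[0]+X[1])/2,"stand y",X[2]-X[0],X[3]-X[1])
print("wrench,caliper z0",[plane(P,np.array(u),5) for u in[(128,178),(145,210),(254,160),(243,203)]])
print("redbox",[plane(P,np.array(u),200) for u in[(425,155),(412,200)]])
to((649.7,204,345),169)
E
```

```text
[ 528.2 -223.2  130.3] 0.12372407058679943 0.10293744229611128
[ 590.7 -234.8   77.2] 1.4051429064567886 1.115494847407947
[ 543.8 -103.4  130.6] 0.14316000659700953 0.11010655658410669
[ 606.8 -113.7   77.2] 1.5475694828656104 1.136395874316543
green dir [ 62.5 -11.6 -53.2] 82.8591138895187 mid [ 559.4 -229.   103.7] stand y [ 15.6 119.8   0.3] [ 16.1 121.1   0.1]
wrench,caliper z0 [array([ 401.7, -380.1]), array([ 539.5, -310.4]), array([340.8,  23. ]), array([528.8, -21. ])]
redbox [array([560.4, 464.6]), array([716.6, 378.9])]
shift cm [-53.  -19.7  -9.5] turn -10.47
```

Request:
{"api": "send_rows", "payload": {"series": [[[0,0,-3,-5],[0,0,-3,-5.5],[0,-1.5,-3,0],[0,-3,-3,0],[0,-3,0,0],[0,-3,0,0],[0,-3,0,0],[-1.5,-3,0,0],[-2.5,-3,0,0],[-3,-3,0,0],[-3,-3,0,0],[-3,-2,0,0],[-3,-1.5,0,0],[-3,0,0,0],[-3,0,0,0],[-3,0,0,0],[-3,0,0,0],[-3,0,0,0],[-3,0,0,0],[-3,0,0,0]]], "jaw": 1}}

```text
t: 1.77
eef_pos: [537.3, 227.8, 369.3]
tool_rot: [-180.0, -0.0, 169.0]
force: [-0.5, -0.3, -0.2]
grip_width: 0.001
grip_force: 0.0
```

Request:
{"api": "send_rows", "payload": {"series": [[[-3,0,0,0],[-3,0,0,0],[-3,0,0,0],[-2,0,0,0],[-1.5,0,0,0],[0,0,0,0],[0,0,0,0]]]}}

```text
t: 2.35
eef_pos: [658.9, 204.0, 368.5]
tool_rot: [-179.9, -0.1, 169.0]
force: [-0.6, 0.7, 0.3]
grip_width: -0.002
grip_force: 0.0
```

Run:
```python
from plan import *
to((649.7,204,345),169)
s=state();print(s['eef_pos'],s['tool_rot'],s['t'],s['force'],s['grip_width'])
f=grab_frame("wrist");cv2.imwrite("pics/w1.png",f[:,:,::-1]);np.save("w1.npy",[s['eef_pos'],s['tool_rot']])
Pw=cam("wrist",s);o=np.array([649,200,0]);M=R.from_euler('z',-11,degrees=True).as_matrix()
for n,p in dict(h1=(-25,-30,180),h2=(25,-30,180),h3=(-25,30,180),hinge=(0,55,195),r1=(-35,-55,120),b1=(-65,-85,16)).items(): print(n,proj(Pw,o+M@p))
```

```text
shift cm [ 0.9 -0.2  2.4] turn -0.03
[658.9 204.  368.5] [-179.9   -0.1  169. ] 2.35 [-0.6  0.7  0.3] -0.0017394792971062564
h1 [218.1 145.7]
h2 [219.6 190.9]
h3 [274.5 145.6]
hinge [299.2 171.7]
r1 [203.1 131.6]
b1 [193.6 106.7]
```

View pics/w1.png

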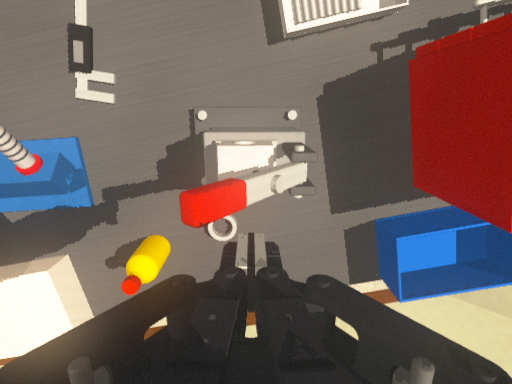

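The wrist view agrees with the fixture pose: housing top front corners are at about (217,143) and (275,143), and the raised red handle is at (213,201). Now I'll press the lever along its arc.

Request:
{"api": "send_rows", "payload": {"series": [[[0.5,-0.4,1.5,0],[0.4,-0.4,1.5,0],[0,0,1,0],[0,0,0,0],[0,-0.8,0.6,0],[0,-0.8,0.6,0],[0,-0.6,0.6,0],[0,-0.6,0.7,0],[0,-0.6,0.7,0]]]}}

```text
t: 3.15
eef_pos: [642.2, 163.7, 297.7]
tool_rot: [180.0, 0.1, 169.0]
force: [0.3, -0.2, 1.8]
grip_width: 0.0
grip_force: 0.8
```

Request:
{"api": "send_rows", "payload": {"series": [[[0,-0.5,0.7,0],[0,-0.5,0.8,0],[0,-0.5,0.8,0],[0,-0.3,0.8,0],[0,-0.3,0.8,0],[0,-0.3,0.9,0]]]}}

```text
t: 3.65
eef_pos: [637.3, 141.1, 248.9]
tool_rot: [-180.0, -0.0, 169.0]
force: [-0.1, -0.9, 1.8]
grip_width: -0.002
grip_force: 0.7
```

Request:
{"api": "send_rows", "payload": {"series": [[[0,-0.2,0.9,0],[0,-0.2,0.9,0],[0,-0.1,0.8,0],[0,0,0.3,0],[0,0,0,0],[0,0,0,0]]]}}

```text
t: 4.15
eef_pos: [636.5, 136.5, 222.8]
tool_rot: [179.9, 0.0, 169.0]
force: [-6.9, -1.5, 17.2]
grip_width: -0.002
grip_force: 8.7
```

Request:
{"api": "send_rows", "payload": {"series": [[[0,0,0.15,0],[0,0,0,0],[0,0,0,0]]]}}

```text
t: 4.4
eef_pos: [636.5, 136.5, 222.6]
tool_rot: [179.9, 0.1, 169.0]
force: [-10.1, -2.3, 25.1]
grip_width: -0.0
grip_force: 12.7
```

Request:
{"api": "send_rows", "payload": {"series": [[[0,0,-1,0],[0,0,-3,0],[0,0,-3,0],[1,0,-3,0],[3,0,-2,0],[3,0,0,0],[3,0,0,0],[3,0,0,0],[0,0,0,0],[0,0,0,0]]], "jaw": -1}}

```text
t: 5.23
eef_pos: [507.6, 162.2, 339.4]
tool_rot: [179.9, -0.0, 169.2]
force: [-0.0, 0.5, 0.6]
grip_width: 1.002
grip_force: 0.0
```

Run:
```python
from plan import *
s=state();print(s['eef_pos'],s['tool_rot'],s['t'],s['force'],s['grip_width'])
f=grab_frame("side");g=grab_frame("scene")
print([tuple(b[0]) for b in blobs(f,'r')],[tuple(b[0]) for b in blobs(g,'r')])
A=cv2.resize(f[130:230,205:275],None,fx=5,fy=5,interpolation=cv2.INTER_CUBIC)
B=cv2.resize(g[150:250,290:370],None,fx=5,fy=5,interpolation=cv2.INTER_CUBIC)
cv2.imwrite("pics/c2.png",np.hstack([A,B])[:,:,::-1])
# triangulation of predicted handle centre when down
o=np.array([649,200,0]);M=R.from_euler('z',-11,degrees=True).as_matrix()
for n in("scene","side"):print(n,proj(cam(n),o+M@np.array([0,-68,200])))
# target above green handle, tool yaw 172.6
to((559.4,-229,200),172.6)
```

```text
[507.6 162.2 339.4] [179.9  -0.  169.2] 5.2333 [-0.   0.5  0.6] 1.0023826070057018
[(np.float64(182.3), np.float64(144.9)), (np.float64(201.4), np.float64(119.1)), (np.float64(148.7), np.float64(156.0)), (np.float64(238.0), np.float64(163.1)), (np.float64(300.8), np.float64(182.8)), (np.float64(258.0), np.float64(219.4)), (np.float64(277.5), np.float64(229.0))] [(np.float64(464.3), np.float64(207.2)), (np.float64(304.2), np.float64(181.5)), (np.float64(211.7), np.float64(207.4)), (np.float64(254.5), np.float64(253.8))]
scene [305.1 180.3]
side [237.5 161.8]
shift cm [-12.3 -37.4  13.9] turn -3.56
```

View pics/c2.png

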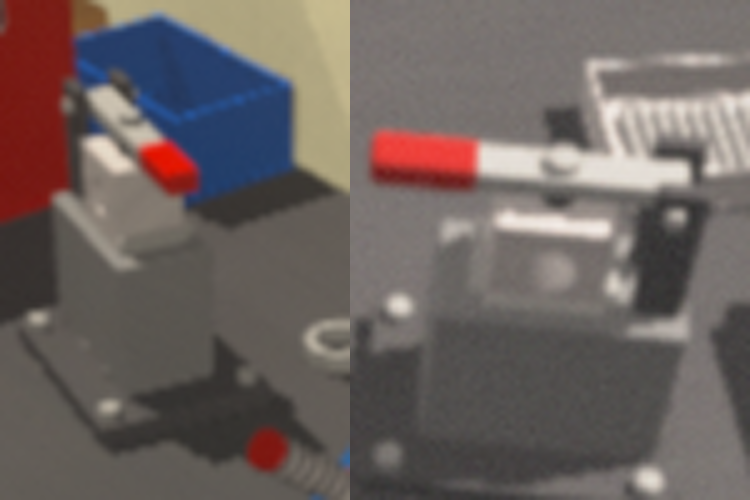

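The clamp is level: its handle lies at (238,163) in the side view and (304,181) in the scene view, both as predicted. Next I'll move to above the green gauge.

Request:
{"api": "send_rows", "payload": {"series": [[[0,-1.5,0,-3.5],[0,-3,0,0],[0,-3,0,0],[0,-3,0,0],[0,-3,0,0],[-0.7,-3,0,0],[-1.5,-3,0,0],[-1.5,-3,0,0],[-1.5,-3,0,0],[-1.5,-3,0.5,0],[-1,-3,1.5,0],[-0.5,-3,2,0],[0,-2,2,0],[0,-1.5,2,0],[0,0,1,0],[0,0,1,0],[0,0,0,0],[0,0,0,0]]]}}

```text
t: 6.83
eef_pos: [540.4, -225.1, 239.1]
tool_rot: [180.0, -0.0, 172.6]
force: [-0.3, -0.1, 0.2]
grip_width: 0.996
grip_force: 0.0
```

Run:
```python
from plan import *
s=state();print(s['eef_pos'],s['tool_rot'],s['t'])
f=grab_frame("wrist");cv2.imwrite("pics/w2.png",f[:,:,::-1])
Pw=cam("wrist",s)
m=np.array([559.4,-229,109]);d=np.array([.992*.707,-.129*.707,-.707])
for x in(-40,-36,0,44):print(x,proj(Pw,m+d*x))
for c in 'gr':print(c,[(b[0].tolist(),b[1]) for b in blobs(f,c)])
```

```text
[ 540.4 -225.1  239.1] [180.   -0.  172.6] 6.8333
-40 [249.9 190.5]
-36 [249.9 192.9]
0 [250.1 211.5]
44 [250.2 229.1]
g [([251.3, 182.8], [236, 169, 31, 29, 722]), ([251.1, 232.8], [236, 217, 31, 26, 306])]
r [([397.0, 182.6], [380, 168, 35, 31, 815]), ([361.9, 230.9], [349, 212, 34, 30, 344])]
```

View pics/w2.png

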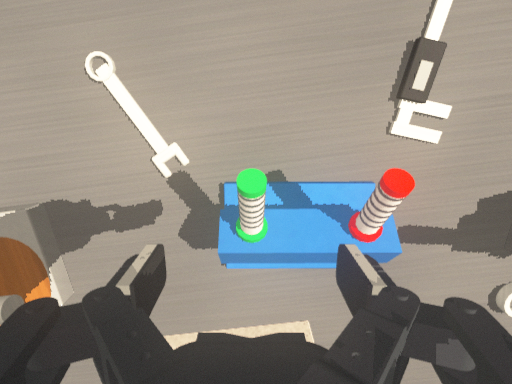

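The wrist view shows the green gauge centred between the open fingers, with its end disc at (251,183), its collar at (251,232), and its axis along tool x. I'll refine its distance along x with the rays.

Run:
```python
from plan import *
s=state();Pw=cam("wrist",s);P=cam("scene");Q=cam("side")
f=cv2.imread("pics/w2.png")[:,:,::-1].copy()
h=cv2.cvtColor(f,cv2.COLOR_RGB2HSV)
# end face = brightest upper disc: fit ellipse on contour
m=((h[...,0]>45)&(h[...,0]<80)&(h[...,1]>120)).astype(np.uint8)
for c in cv2.findContours(m,cv2.RETR_EXTERNAL,cv2.CHAIN_APPROX_NONE)[0]:
    if len(c)>30: print(cv2.fitEllipse(c), plane(Pw,np.array(cv2.fitEllipse(c)[0]),135),plane(Pw,np.array(cv2.fitEllipse(c)[0]),80))
print("disc 250.8,182",plane(Pw,np.array([250.8,182]),137))
print(tri(Pw,(251.3,182.8),Q,(279,240)),tri(Pw,(251.3,182.8),P,(169,175.7)))
print(tri(Pw,(251.3,230),Q,(298.5,249.3)),tri(Pw,(251.3,230),P,(166.7,204.8)))
```

```text
((251.18939208984375, 225.38766479492188), (28.907411575317383, 30.96918487548828), 177.0513916015625) [ 563.1 -228.5] [ 586.1 -231.5]
((251.30796813964844, 182.7871856689453), (28.648149490356445, 30.22686195373535), 81.93355560302734) [ 526.3 -223.7] [ 540.5 -225.4]
disc 250.8,182 [ 525.1 -223.9]
(array([ 527.7, -224. ,  130.7]), np.float64(0.40210769447840206), np.float64(0.047720426087885945)) (array([ 527.5, -223.3,  130. ]), np.float64(0.6501071555681721), np.float64(0.09146274035376853))
(array([ 593.3, -232.2,   74.6]), np.float64(0.3939545201383646), np.float64(0.05889256444636379)) (array([ 590.9, -231.5,   80.9]), np.float64(0.4323688016271564), np.float64(0.07780371310539455))
```

Request:
{"api": "send_rows", "payload": {"series": [[[-0.6,-0.1,1.5,0],[-0.6,0,2,0],[-0.5,0,2,0],[0,0,2,0],[0,0,2,0],[0,0,1.5,0],[0,0,1,0],[0,0,0.5,0],[0,0,0,0],[0,0,0,0]]]}}

```text
t: 7.72
eef_pos: [557.2, -229.3, 115.2]
tool_rot: [-180.0, 0.1, 172.5]
force: [-0.2, 0.1, 0.3]
grip_width: 1.0
grip_force: 0.0
```

Run:
```python
from plan import *
s=state();print(s['eef_pos'],s['t'],s['force'])
f=grab_frame("wrist");g=grab_frame("side");o=np.hstack([f[:,100:400],cv2.resize(g[215:285,255:325],(384,384),interpolation=cv2.INTER_CUBIC)])
cv2.imwrite("pics/w3.png",o[:,:,::-1])
```

```text
[ 557.2 -229.3  115.2] 7.7167 [-0.2  0.1  0.3]
```

View pics/w3.png

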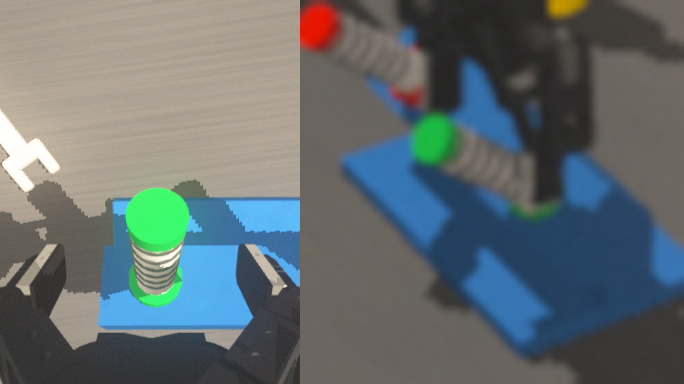

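The wrist view shows the handle (crop 155, 240–285) between the open fingertips near row 265, with good clearance. Now I'll close on it.

Request:
{"api": "send_rows", "payload": {"series": [[[0,0,0,0],[0,0,0,0],[0,0,0,0],[0,0,0,0],[0,0,0,0],[0,0,0,0],[0,0,0,0],[0,0,0,0],[0,0,0,0],[0,0,0,0]]], "jaw": 1}}

```text
t: 8.65
eef_pos: [556.6, -228.4, 114.5]
tool_rot: [179.9, -0.0, 172.6]
force: [-1.9, 4.5, 5.3]
grip_width: 0.261
grip_force: 58.4
```

Request:
{"api": "send_rows", "payload": {"series": [[[0.3,0,-0.3,0],[0.5,0,-0.5,0],[0.7,0,-0.7,0],[0.7,0,-0.7,0],[0.7,0,-0.7,0],[0.7,0,-0.7,0],[0.7,0,-0.7,0],[0.7,0,-0.7,0],[0,0,0,0],[0,0,0,0]]]}}

```text
t: 9.48
eef_pos: [507.0, -222.8, 165.0]
tool_rot: [180.0, 0.1, 172.5]
force: [-0.2, -0.0, -2.6]
grip_width: 0.262
grip_force: 58.5
```

Run:
```python
from plan import *
s=state();print(s['eef_pos'],s['t'],s['force'],s['moment'],s['grip_width'],s['grip_force'])
f=grab_frame("wrist");g=grab_frame("side");o=np.hstack([f[:,100:400],cv2.resize(g[195:265,245:315],(384,384),interpolation=cv2.INTER_CUBIC)])
cv2.imwrite("pics/w4.png",o[:,:,::-1])
```

```text
[ 507.  -222.8  165. ] 9.4833 [-0.2 -0.  -2.6] [ 0. -0. -0.] 0.2618960752365115 58.52863848209381
```

View pics/w4.png

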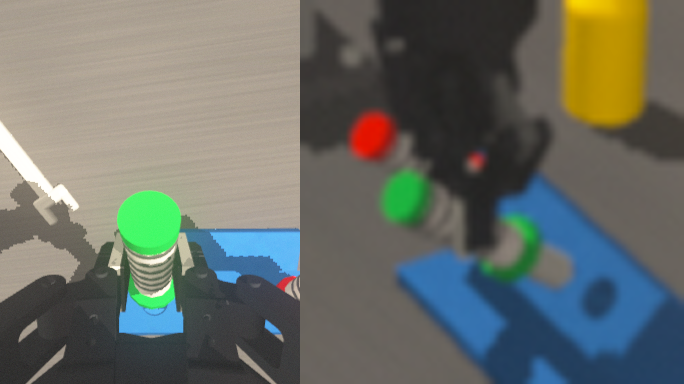

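The gauge is out, gripped near mid-handle with its tip still pointing down at 45°. The interface only turns about the tool z axis, so I'll level it by pressing its tip on clear bench, letting it pivot between the pads and regrasping if needed.

Request:
{"api": "send_rows", "payload": {"series": [[[1,0.5,0,0],[1.5,0.8,0,0],[1.5,0.8,0,0],[1.5,0.8,1,0],[1.5,0.5,2,0],[0,0,2,0],[0,0,1.5,0],[0,0,1,0],[0,0,0,0],[0,0,0,0]]]}}

```text
t: 10.42
eef_pos: [442.0, -180.2, 88.9]
tool_rot: [-180.0, -0.1, 172.5]
force: [-0.3, -0.5, -2.3]
grip_width: 0.261
grip_force: 58.6
```

Request:
{"api": "send_rows", "payload": {"series": [[[0,0,0.5,0],[0,0,0.5,0],[0.1,0,0.4,0],[0.1,0,0.4,0],[0.2,0,0.3,0],[0.2,0,0.3,0]]]}}

```text
t: 10.92
eef_pos: [436.5, -179.0, 65.5]
tool_rot: [180.0, 0.1, 172.5]
force: [-3.7, 3.9, 11.3]
grip_width: 0.257
grip_force: 58.6
```

Request:
{"api": "send_rows", "payload": {"series": [[[0.3,0,0.3,0],[0.3,0,0.3,0],[0.3,0,0.3,0],[0.2,0,0.3,0]]]}}

```text
t: 11.25
eef_pos: [424.7, -177.5, 53.6]
tool_rot: [180.0, 0.0, 172.5]
force: [-2.9, 1.5, 7.5]
grip_width: 0.262
grip_force: 58.4
```

Request:
{"api": "send_rows", "payload": {"series": [[[0.2,0,0.3,0],[0.2,0,0.3,0],[0.2,0,0.3,0],[0.2,0,0.3,0],[0.2,0,0.3,0]]]}}

```text
t: 11.67
eef_pos: [415.3, -176.4, 38.5]
tool_rot: [180.0, 0.1, 172.5]
force: [0.4, 1.7, 4.3]
grip_width: 0.264
grip_force: 58.6
```

Request:
{"api": "send_rows", "payload": {"series": [[[0.2,0,0.3,0],[0.1,0,0.3,0],[0.1,0,0.3,0],[0.1,0,0.3,0],[0,0,0,0]]]}}

```text
t: 12.08
eef_pos: [408.6, -175.5, 25.8]
tool_rot: [179.9, -0.2, 172.5]
force: [-4.9, 2.3, 9.2]
grip_width: 0.256
grip_force: 60.0
```

Request:
{"api": "send_rows", "payload": {"series": [[[0,0,0.1,0],[0,0,0.1,0],[0,0,0,0]]]}}

```text
t: 12.33
eef_pos: [407.9, -175.4, 23.8]
tool_rot: [179.9, -0.2, 172.5]
force: [-7.5, 1.8, 11.0]
grip_width: 0.261
grip_force: 60.4
```

Run:
```python
from plan import *
s=state();print(s['eef_pos'],s['t'],s['force'],s['moment'],s['grip_width'],s['grip_force'])
f=grab_frame("wrist");g=grab_frame("side")
P=cam("side")
u=proj(P,s['eef_pos']);print(u)
x,y=int(u[0]),int(u[1])
o=np.hstack([f[:,100:400],cv2.resize(g[y-30:y+50,x-30:x+50],(384,384),interpolation=cv2.INTER_CUBIC)])
cv2.imwrite("pics/w5.png",o[:,:,::-1])
print([(b[0].tolist(),b[1]) for b in blobs(g,'g')],[(b[0].tolist(),b[1]) for b in blobs(f,'g')])
```

```text
[ 407.9 -175.4   23.8] 12.3333 [-7.5  1.8 11. ] [ 0.4  1.2 -0. ] 0.26127708201295785 60.41136860847473
[234.4 278.4]
[([251.4, 274.3], [248, 269, 7, 12, 31]), ([224.7, 283.0], [222, 279, 6, 9, 36]), ([351.6, 378.8], [341, 372, 24, 12, 167])] [([250.5, 201.6], [224, 185, 54, 34, 1602]), ([225.6, 327.5], [222, 321, 7, 12, 58]), ([276.5, 328.3], [274, 322, 7, 11, 50])]
```

View pics/w5.png

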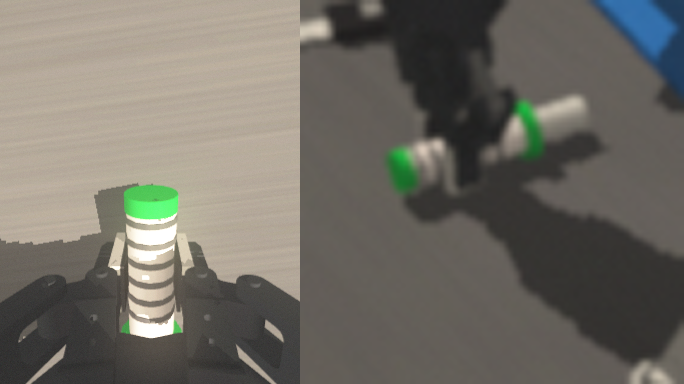

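The gauge now looks nearly level, with its ring at crop (403,170), collar at (530,128) and tip at (585,105). I'll lift it and measure the residual tilt.

Request:
{"api": "send_rows", "payload": {"series": [[[0,0,-0.5,0],[0,0,-1.5,0],[0,0,-2,0],[0,0,-2,0],[0,0,-2,0],[0,0,-2,0],[0,0,-2,0],[0,0,-1,0],[0,0,0,0],[0,0,0,0]]]}}

```text
t: 13.27
eef_pos: [410.4, -175.5, 154.0]
tool_rot: [180.0, 0.0, 172.6]
force: [0.1, 0.1, -2.3]
grip_width: 0.261
grip_force: 59.1
```

```bash
cat > tilt.py <<'E'
from plan import *
s=state();print(s['eef_pos'],s['tool_rot'],s['t'],s['force'],s['grip_width'])
P=cam("side");S=cam("scene");Pw=cam("wrist",s);e=np.array(s['eef_pos'])
g=grab_frame("side");f=grab_frame("scene");w=grab_frame("wrist")
yaw=np.radians(s['tool_rot'][2]+180)
def gb(im,Pr,thr):
    u=proj(Pr,e).astype(int);x0,y0=u-45;q=im[y0:y0+90,x0:x0+90].astype(int)
    m=(q[...,1]-np.maximum(q[...,0],q[...,2])>thr).astype(np.uint8)
    n,l,st,c=cv2.connectedComponentsWithStats(m);return [(c[i]+[x0,y0],st[i][4]) for i in range(1,n) if st[i][4]>8]
a=gb(g,P,25);b=gb(f,S,12);print("side",a,"scene",b)
print("wrist",[(k[0].tolist(),k[1]) for k in blobs(w,'g')])
for t in(-15,-10,-5,0,5,10):
    d=np.array([np.cos(yaw)*np.cos(np.radians(t)),np.sin(yaw)*np.cos(np.radians(t)),np.sin(np.radians(t))])
    o=[]
    for Pr in(P,S):
        v=proj(Pr,e+d*40)-proj(Pr,e-d*40);o+=[np.degrees(np.arctan2(v[1],v[0]))]
    print(t,"pred angle",np.array(o),"wrist ring@d=6",proj(Pw,e-[0,0,6]-d*38))
for k in(a,b):
    if len(k)==2:
        v=k[1][0]-k[0][0];print("meas",np.degrees(np.arctan2(v[1],v[0])))
for i in (0,1):
  if len(a)==2 and len(b)==2: print([tri(P,a[i][0],S,b[j][0]) for j in (0,1)])
E
python3 tilt.py
```

```text
[ 410.4 -175.5  154. ] [180.    0.  172.6] 13.2667 [ 0.1  0.1 -2.3] 0.26126841290352476
side [(array([251.1, 236.8]), np.int32(49)), (array([223.1, 244. ]), np.int32(57))] scene [(array([187.3, 132.1]), np.int32(9)), (array([184.8, 152.6]), np.int32(55))]
wrist [([250.8, 203.0], [224, 186, 54, 36, 1698]), ([276.3, 326.5], [273, 317, 8, 17, 86]), ([225.5, 326.7], [221, 318, 9, 16, 90])]
-15 pred angle [ -4.6 100. ] wrist ring@d=6 [252.4 196.2]
-10 pred angle [ -9.3 101.6] wrist ring@d=6 [252.4 192.5]
-5 pred angle [-13.7 103.5] wrist ring@d=6 [252.3 189.5]
0 pred angle [-18.  105.6] wrist ring@d=6 [252.3 187.2]
5 pred angle [-22.1 108.3] wrist ring@d=6 [252.3 185.6]
10 pred angle [-26.1 111.5] wrist ring@d=6 [252.2 184.7]
meas 165.40383249777193
meas 97.1549390837332
[(array([ 435.3, -192.5,  181.3]), np.float64(8.802625506450044), np.float64(10.477073750745449)), (array([ 460. , -183.6,  149.9]), np.float64(1.0806963458464798), np.float64(1.2581778531476608))]
[(array([ 376.1, -178. ,  158.4]), np.float64(0.4244650888356704), np.float64(0.4559517117474464)), (array([ 403.9, -169.9,  128.1]), np.float64(8.259654634938837), np.float64(8.496367526098474))]
```

Measured tilt is about 4–6° tip-down. I'll do one more, slightly deeper press to bring it level.

Request:
{"api": "send_rows", "payload": {"series": [[[0,0,1.5,0],[0,0,2,0],[0,0,2,0],[0,0,2,0],[0,0,2,0],[0,0,1.5,0],[0,0,1,0],[0,0,0.4,0],[0,0,0.3,0],[0.1,0,0.2,0],[0.1,0,0.2,0],[0,0,0,0],[0,0,0,0]]]}}

```text
t: 14.5
eef_pos: [409.1, -175.9, 24.3]
tool_rot: [-180.0, 0.1, 172.5]
force: [-1.4, 0.6, 5.1]
grip_width: 0.261
grip_force: 60.0
```

Request:
{"api": "send_rows", "payload": {"series": [[[0,0,0.15,0],[0,0,0.1,0],[0,0,0,0],[0,0,0,0]]]}}

```text
t: 14.83
eef_pos: [408.3, -175.7, 21.8]
tool_rot: [180.0, 0.1, 172.5]
force: [-4.8, 0.5, 8.9]
grip_width: 0.26
grip_force: 60.5
```

Request:
{"api": "send_rows", "payload": {"series": [[[0,0,0.1,0],[0,0,0.1,0],[0,0,0,0],[0,0,0,0]]]}}

```text
t: 15.17
eef_pos: [407.6, -175.6, 19.8]
tool_rot: [180.0, 0.0, 172.5]
force: [-6.6, 0.4, 10.6]
grip_width: 0.257
grip_force: 60.9
```

Request:
{"api": "send_rows", "payload": {"series": [[[0,0,-0.5,0],[0,0,-1.5,0],[0,0,-2,0],[0,0,-2,0],[0,0,-2,0],[0,0,-2,0],[0,0,-2,0],[0,0,-1.5,0],[0,0,0,0],[0,0,0,0]]]}}

```text
t: 16.0
eef_pos: [408.9, -175.3, 154.5]
tool_rot: [180.0, 0.2, 172.6]
force: [-0.8, 0.2, -2.8]
grip_width: 0.258
grip_force: 59.6
```

```bash
python3 tilt.py
```

```text
[ 408.9 -175.3  154.5] [180.    0.2 172.6] 16.0 [-0.8  0.2 -2.8] 0.2578015743431979
side [(array([250.5, 235.7]), np.int32(53)), (array([222.8, 244.9]), np.int32(57))] scene [(array([187.3, 132.1]), np.int32(9)), (array([184.8, 151. ]), np.int32(56))]
wrist [([250.9, 201.9], [225, 186, 53, 33, 1520]), ([276.7, 328.9], [274, 323, 7, 10, 36]), ([225.3, 328.9], [222, 324, 7, 9, 37])]
-15 pred angle [ -4.6 100. ] wrist ring@d=6 [252.4 196.3]
-10 pred angle [ -9.3 101.6] wrist ring@d=6 [252.4 192.5]
-5 pred angle [-13.7 103.5] wrist ring@d=6 [252.3 189.5]
0 pred angle [-18.  105.6] wrist ring@d=6 [252.3 187.2]
5 pred angle [-22.1 108.3] wrist ring@d=6 [252.3 185.6]
10 pred angle [-26.1 111.5] wrist ring@d=6 [252.2 184.7]
meas 161.69839712374014
meas 97.57493133777501
[(array([ 435.7, -191.2,  182.9]), np.float64(8.35454565410599), np.float64(9.928114857919077)), (array([ 458.4, -183.2,  154.1]), np.float64(1.1729496643578572), np.float64(1.3656513720554793))]
[(array([ 374.4, -178.5,  156.8]), np.float64(0.5086924648748697), np.float64(0.5456323307596668)), (array([ 399.9, -171.2,  128.8]), np.float64(7.558054475808587), np.float64(7.784396083736791))]
```

The residual tilt is about 0.3°, so the gauge is level. I'll carry it to a standoff in front of the hole.

Request:
{"api": "send_rows", "payload": {"series": [[[0.5,1,0,-2],[1,2,0,-1.6],[1,2.4,0,0],[1,3,0,0],[0.3,3,0,0],[0,3,0,0],[0,3,0,0],[0,3,0,0],[0,3,0,0],[0,3,0,0],[0,3,0,0],[0,3,0,0],[0,3,0,0],[0,2.5,0,0],[0,2,0,0],[0,1,0.1,0],[0,0.5,0.1,0],[0,0,0,0],[0,0,0,0],[0,0,0,0]]]}}

```text
t: 17.82
eef_pos: [399.4, 239.0, 151.6]
tool_rot: [-180.0, -0.0, 176.0]
force: [-0.3, -0.9, -2.1]
grip_width: 0.256
grip_force: 59.5
```

Run:
```python
from plan import *
to((509.6,227.1,152),169)
s=state();print(s['eef_pos'],s['tool_rot'],s['t'])
g=grab_frame("side");f=grab_frame("scene");cv2.imwrite("pics/s6.png",g[:,:,::-1]);cv2.imwrite("pics/f6.png",f[:,:,::-1])
e=np.array(s['eef_pos'])-[0,0,2];d=np.array([np.cos(np.radians(-11)),np.sin(np.radians(-11)),0])
P=cam("side");S=cam("scene")
print("tip pred",proj(P,e+d*87),proj(S,e+d*87),"bore",proj(P,[624.5,204.8,150]),proj(S,[624.5,204.8,150]))
x,y=proj(P,e+d*60).astype(int);a=cv2.resize(g[y-35:y+35,x-40:x+40],None,fx=5,fy=5,interpolation=cv2.INTER_CUBIC);print("side crop0",x-40,y-35)
x,y=proj(S,e+d*60).astype(int);b=cv2.resize(f[y-35:y+35,x-40:x+40],None,fx=5,fy=5,interpolation=cv2.INTER_CUBIC);print("scene crop0",x-40,y-35)
cv2.imwrite("pics/c6.png",np.hstack([a,b])[:,:,::-1])
```

```text
shift cm [-11.1  -0.4  -0.1] turn 7.03
[399.4 239.  151.6] [-180.   -0.  176.] 17.8167
tip pred [186.  178.4] [327.1 153.9] bore [223.8 168.6] [330.  189.6]
side crop0 138 145
scene crop0 287 112
```

View pics/c6.png

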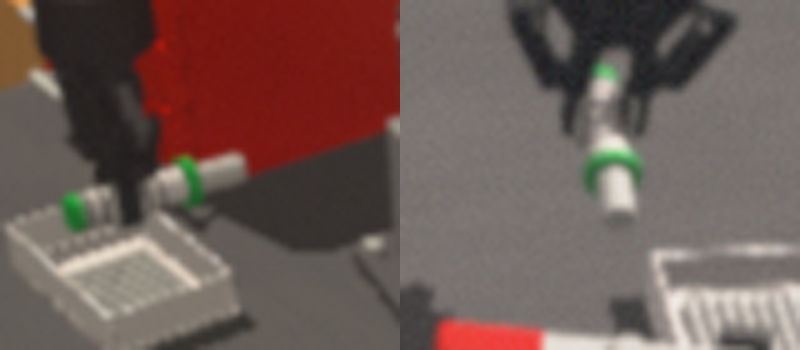

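I turned the wrong way: the yaw is 176° and needs +7°. The picture shows the gauge level and clear of the tin, with its tip at side (186.6,178) and scene (331,155). I'll correct the yaw and triangulate the tip.

Request:
{"api": "send_rows", "payload": {"series": [[[0,0,0,3.5],[0,0,0,3.5],[-1,0,0,0],[-2,0,0,0],[-2,0,0,0],[-1,0,0,0],[0,0,0,0],[0,0,0,0],[0,0,0,0]]]}}

```text
t: 18.67
eef_pos: [457.7, 229.1, 151.5]
tool_rot: [-180.0, -0.1, 169.2]
force: [-0.4, 1.2, -1.9]
grip_width: 0.26
grip_force: 59.5
```

Run:
```python
from plan import *
P=cam("side");S=cam("scene")
e0=np.array([399.4,239,151.6]);d0=np.array([np.cos(np.radians(-4)),np.sin(np.radians(-4)),0])
for a,b in(((186.6,178),(331,154.5)),((186.8,178.5),(330.5,153.5))):
    X=tri(P,a,S,b);v=X[0]-e0;print("tip",X,"along",v@d0,"lat",v@[-d0[1],d0[0],0],"dz",v[2])
s=state();print(s['eef_pos'],s['tool_rot'],s['t'])
to((509.6,227.1,152),169)
g=grab_frame("side");f=grab_frame("scene");w=grab_frame("wrist")
def gb(im,Pr,thr):
    u=proj(Pr,s['eef_pos']).astype(int);x0,y0=u-30;q=im[y0:y0+60,x0:x0+60].astype(int)
    m=(q[...,1]-np.maximum(q[...,0],q[...,2])>thr).astype(np.uint8)
    n,l,st,c=cv2.connectedComponentsWithStats(m);return [c[i]+[x0,y0] for i in range(1,n) if st[i][4]>8]
A=gb(g,P,25);B=gb(f,S,12);print(A,B)
d=np.array([.982,-.191,0]);e=np.array(s['eef_pos'])
for a in A:
  for b in B:
    X=tri(P,a,S,b)
    if X[1]<4: v=X[0]-e;print(X[0],X[1:],"along",v@d,"lat",v@[.191,.982,0],"dz",v[2])
```

```text
tip (array([489.9, 231.2, 147.9]), np.float64(0.7289663898076213), np.float64(1.0459153896313242)) along 90.82263259215955 lat -1.450442193150253 dz -3.7086348790401757
tip (array([488.4, 229. , 148.6]), np.float64(1.153774859210589), np.float64(1.6508174683373906)) along 89.45677160352967 lat -3.7798243939880867 dz -3.0420504609976433
[457.7 229.1 151.5] [-180.    -0.1  169.2] 18.6667
shift cm [-5.1  0.8 -0.1] turn 0.15
[array([193.2, 177.9]), array([169.3, 182.2])] [array([328.8, 138.7]), array([327.5, 157.9])]
[506.7 217.2 149.4] (np.float64(1.0570414437023898), np.float64(1.5324683598014264)) along 50.417097777385905 lat -2.3479730624513255 dz -2.041321917365451
[426.6 235.4 152.1] (np.float64(1.0522063862609685), np.float64(1.4258991396309197)) along -31.66048383257089 lat 0.22160831204678486 dz 0.6258284809458416
```

Run:
```python
from plan import *
e,r=np.load("w1.npy");Pw=cam("wrist",dict(eef_pos=e,tool_rot=r))
f=cv2.imread("pics/w1.png");g=cv2.cvtColor(f,cv2.COLOR_BGR2GRAY)
b=[]
for x,y in((202,115),(292,115)):
    q=(g[y-8:y+9,x-9:x+10]>150).astype(np.uint8);n,l,st,c=cv2.connectedComponentsWithStats(q)
    i=1+np.argmax(st[1:,4]);u=c[i]+[x-9,y-8];b.append(plane(Pw,u,20));print(u,st[i][4],b[-1])
v=b[1]-b[0];print("mid",(b[0]+b[1])/2,"len",np.linalg.norm(v),"yaw",np.degrees(np.arctan2(-v[0],v[1])))
for z in (18,22):print(z,(plane(Pw,np.array([202,115]),z)+plane(Pw,np.array([292,115]),z))/2)
M=R.from_euler('z',-11,degrees=True).as_matrix();print("pred front bolt mid",np.array([649,200])+(M@[-53.5,0,0])[:2])
for y in(148,154,160):print(y,g[y,206:290:2].tolist())
m=(g[138:185,210:282]>190);print("bright rows",[(138+k,int(m[k].sum()),210+int(np.argmax(m[k])),281-int(np.argmax(m[k][::-1]))) for k in range(0,30,3)])
for u in((217.5,150),(276,150)):print(plane(Pw,np.array(u),180))
```

```text
[202.  114.6] 77 [583.1 139.7]
[292.  114.5] 78 [610.  277.7]
mid [596.5 208.7] len 140.5811789018002 yaw -11.029677090389018
18 [597.3 208.5]
22 [597.2 208.6]
pred front bolt mid [596.5 210.2]
148 [114, 118, 116, 117, 116, 139, 244, 246, 247, 247, 246, 246, 247, 247, 247, 247, 247, 246, 247, 248, 248, 248, 248, 248, 247, 248, 249, 249, 249, 249, 249, 249, 249, 249, 154, 133, 120, 116, 93, 88, 88, 88]
154 [115, 115, 118, 116, 118, 134, 245, 248, 248, 248, 248, 248, 248, 249, 249, 249, 249, 249, 249, 249, 249, 249, 249, 249, 249, 249, 250, 250, 249, 249, 249, 249, 249, 234, 151, 135, 124, 118, 120, 119, 99, 86]
160 [118, 116, 119, 118, 117, 126, 246, 249, 249, 249, 248, 250, 249, 249, 249, 250, 249, 249, 250, 249, 249, 250, 249, 250, 250, 250, 250, 250, 250, 250, 250, 192, 167, 167, 146, 194, 200, 199, 199, 199, 198, 198]
bright rows [(138, 72, 210, 281), (141, 32, 210, 281), (144, 14, 240, 276), (147, 59, 217, 275), (150, 57, 217, 273), (153, 57, 217, 273), (156, 52, 218, 269), (159, 56, 218, 281), (162, 58, 218, 281), (165, 54, 218, 276)]
[623.1 173.7]
[635.1 235. ]
```

```bash
python3 -c "
from plan import *
to((508.4,226.3,152),169)"
```

```text
shift cm [-5.   0.6 -0. ] turn 0.19
```

Request:
{"api": "send_rows", "payload": {"series": [[[-0.5,0.3,0,0.2],[-1,0.3,0,0],[-1,0,0,0],[-1,0,0,0],[-1,0,0,0],[-0.5,0,0,0],[0,0,0,0],[0,0,0,0],[0,0,0,0],[0,0,0,0]]]}}

```text
t: 19.65
eef_pos: [508.2, 225.7, 151.7]
tool_rot: [-180.0, -0.0, 168.9]
force: [0.3, -0.2, -2.4]
grip_width: 0.253
grip_force: 59.5
```

Run:
```python
from plan import *
s=state();print(s['eef_pos'],s['tool_rot'],s['t'],s['force'],s['grip_width'],s['grip_force']);to((508.4,226.3,152),169)
P=cam("side");S=cam("scene")
g=grab_frame("side");f=grab_frame("scene")
def gb(im,Pr,thr):
    u=proj(Pr,s['eef_pos']).astype(int);x0,y0=u-30;q=im[y0:y0+60,x0:x0+60].astype(int)
    m=(q[...,1]-np.maximum(q[...,0],q[...,2])>thr).astype(np.uint8)
    n,l,st,c=cv2.connectedComponentsWithStats(m);return [(c[i]+[x0,y0],st[i][4]) for i in range(1,n) if st[i][4]>8]
A=gb(g,P,25);print(A,gb(f,S,12))
if len(A)==2:
  v=A[0][0]-A[1][0];v=v*np.sign(v[0]);print("meas",np.degrees(np.arctan2(v[1],v[0])))
e=np.array(s['eef_pos']);y=np.radians(s['tool_rot'][2]+180)
for t in(-6,-3,0,3):
    c,q=np.cos(np.radians(t)),np.sin(np.radians(t));d=np.array([np.cos(y)*c,np.sin(y)*c,q]);w=proj(P,e+d*44)-proj(P,e-d*36);print(t,np.degrees(np.arctan2(w[1],w[0])),proj(P,e+d*88))
x0,y0=190,140
gg=cv2.cvtColor(g,cv2.COLOR_RGB2GRAY);
a=cv2.resize(g[125:205,165:255],None,fx=6,fy=6,interpolation=cv2.INTER_CUBIC);cv2.imwrite("pics/fin.png",a[:,:,::-1])
for r in range(160,182,3):print(r,gg[r,196:236].tolist())
```

```text
[508.2 225.7 151.7] [-180.    -0.   168.9] 19.65 [ 0.3 -0.2 -2.4] 0.2531927687577364 59.521862268447876
shift cm [-0.   0.1 -0. ] turn -0.05
[(array([206.5, 173.8]), np.int32(26)), (array([183.6, 178.3]), np.int32(26))] [(array([330.6, 149.9]), np.int32(28)), (array([329.2, 170.6]), np.int32(71))]
meas -11.124629822830197
-6 -6.94000404065134 [215.9 172.6]
-3 -9.708145453821189 [215.9 171.4]
0 -12.442155533213036 [215.8 170.2]
3 -15.145154756699624 [215.7 169. ]
160 [61, 55, 49, 50, 52, 51, 52, 51, 51, 52, 52, 52, 53, 52, 52, 53, 53, 52, 52, 54, 54, 55, 60, 59, 67, 105, 144, 177, 206, 218, 220, 217, 188, 129, 100, 107, 111, 98, 88, 85]
163 [64, 61, 49, 40, 48, 51, 53, 50, 53, 53, 53, 53, 53, 52, 55, 53, 54, 53, 53, 52, 53, 56, 59, 59, 63, 98, 127, 130, 132, 146, 176, 204, 214, 211, 200, 173, 131, 92, 68, 68]
166 [47, 42, 39, 39, 48, 53, 54, 53, 51, 53, 52, 52, 51, 54, 52, 53, 54, 54, 54, 53, 52, 55, 58, 58, 61, 87, 116, 121, 118, 124, 128, 128, 126, 125, 126, 125, 125, 123, 117, 103]
169 [33, 33, 36, 42, 51, 51, 55, 66, 83, 101, 99, 80, 63, 66, 73, 82, 95, 105, 120, 145, 154, 145, 141, 124, 99, 97, 119, 131, 135, 134, 131, 127, 126, 125, 124, 122, 122, 122, 124, 125]
172 [40, 42, 53, 78, 130, 170, 188, 200, 184, 147, 106, 105, 129, 148, 149, 146, 141, 136, 132, 129, 125, 125, 136, 150, 149, 140, 131, 133, 152, 159, 134, 126, 124, 121, 123, 124, 125, 125, 125, 126]
175 [80, 97, 106, 126, 110, 110, 135, 136, 134, 117, 91, 80, 87, 95, 98, 96, 89, 84, 82, 83, 88, 89, 90, 95, 115, 138, 148, 148, 139, 131, 128, 127, 126, 124, 124, 124, 124, 125, 124, 121]
178 [64, 84, 90, 101, 92, 77, 84, 86, 83, 75, 67, 64, 60, 54, 53, 51, 51, 51, 53, 61, 78, 87, 88, 90, 90, 92, 104, 128, 146, 150, 143, 135, 135, 129, 110, 107, 107, 106, 106, 105]
181 [76, 77, 55, 51, 51, 51, 52, 52, 49, 50, 51, 50, 52, 51, 51, 52, 51, 52, 53, 61, 76, 87, 88, 88, 90, 90, 91, 90, 92, 109, 135, 150, 148, 138, 130, 114, 90, 83, 82, 82]
```

Request:
{"api": "send_rows", "payload": {"series": [[[0.1,0.05,-0.15,0],[0,0,0,0],[0,0,0,0],[0,0,0,0],[0,0,0,0],[0,0,0,0]]]}}

```text
t: 20.25
eef_pos: [507.8, 226.3, 153.3]
tool_rot: [180.0, 0.0, 168.9]
force: [0.6, 0.3, -2.3]
grip_width: 0.258
grip_force: 59.5
```

Run:
```python
from plant import *
import numpy as np
s=state();print(s['eef_pos'],s['tool_rot'],s['force'],np.abs(s['qd']).max());print(finish_job())
```

```text
[507.81353769 226.25617517 153.26024811] [1.79997111e+02 1.05965825e-03 1.68925658e+02] [ 0.58541493  0.26420024 -2.25882883] 0.1964358319757635
the job is handed in; nothing more can be done
None
```

I pressed the clamp fully down, drew out the green gauge and handed the job in holding it in line with the hole, level to about 1.5°, tip roughly 3 cm from the mouth by camera measurement; no verdict was returned.

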